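# Load a drinks can into the can press and start it

### The arm

A 6-joint arm with a two-finger parallel gripper is mounted at the origin on a cart in front of the work surface, level with it; the furniture and walls round the work are solid. World frame = base frame: x ahead of the robot, y to its left, z up, the work surface at z = 0. Lengths are in m, angles in rad, forces in N, time in s.
With the tool pointing down it reaches from about 0.3 to 0.875 m from the base axis. Payload 4.2 kg.
Tool frame: the origin (TCP) lies on the centre line of the jaws, within the pads' length; the fingertips stand 11 mm ahead of it and the grasp point (between the pads) lies 8 mm behind it; z points along the fingers, y is the line along which they close (so a half turn about z gives the same grasp; the last joint's range is limited). The gripper opens to 85 mm and grips with 20 to 120 N. Pads are 22 mm wide; open, the fingers measure 114 mm over their backs; the gripper's body (76 mm by 85 mm) begins 54 mm behind the grasp point. The pads swing forward as they close: fully open they stand 13 mm farther back than shut.
Start: joints at [1.159, 0.32, 1.565, -0, 1.257, -0.02], TCP at [0.22, 0.531, 0.242] pointing down, gripper open.
Joint ranges: [-3.11, 3.11], [-0.84, 2.01], [0.21, 2.61], [-1.34, 4.49], [0.05, 2.63], [-2.56, 2.56]. Speed limits (rad/s): [2.57, 2.57, 3.14, 3.14, 3.14, 3.14].

### API

Orientations are given as a unit quaternion [x, y, z, w].
In Python, from cell import sensors, camera, job gives the robot as it stands.
- The arm moves only by the tool move_arm, never from a script. Its argument "increments" is a list of rows, each a list of 7 numbers: the shift along the tool's x, y, z in cm, then the turn, a rotation vector about the tool's x, y, z in rad, then the finger opening in cm, from 0 to 8.54. In form: [[x, y, z, ax, ay, az, fingers], ...]. A call has 1 to 12 rows; each row is the pose to reach, as a shift and turn from the pose commanded when the call began, along the tool's axes at that moment; what a row does not reach only later rows make up. A row lasts 1/8 s, in which the tool goes at most 62.5 mm and 10.7 degrees, less where a joint would pass 70% of its speed; a pose out of reach is approached as far as the arm can. A call with a gripper value outside its range is refused whole. The fingers move at their own pace and stop on an object; "grip_force" is the grip in N (left out, the last holds). Time passes only in rows, so rows that repeat a pose let the fingers close. It gives the time, the measured TCP pose, the force, the opening and the grip force at its end, in the units of the state.
- sensors.get_state(): the state, without advancing time (a new reading comes with each control period).
- camera(name): name is "scene" or "top" or "wrist"; returns a dict with "img" (400x640x3 uint8, blue, green, red), "z_map" (400x640 float32, m along the optical axis (not along the pixel's ray), 0 where there is no reading), "intrinsics" (3x3 intrinsics, pixels), "origin" and "orientation" of the camera in the world. Camera axes: x right, y down, z forward; pixel columns grow to the right and rows downward; lengths in m; the calibration is good to about 2 mm. A picture is of the moment at which its call begins.
- job.finish_job(): hands the job in; it is judged then, once.
The state is a dict: "time_s": time; "qpos": joint angles; "joint_velocities": joint speeds; "tau": joint torques, N m; "eef_pos": TCP position; "tcp_rot": TCP orientation; "contact_force": force on the tool from outside, world axes, zero at the start; "torque": the same for the moment, N m; "finger_gap": finger opening in m; "grasp_force": force on a finger pad.
Only numpy, scipy, OpenCV 4.12 (cv2) and the standard library are available. Lean on these libraries where they do the work, as an engineer would, in place of code of your own. Each camera call takes 0.05 s, during which the arm holds its last target. There are 200 camera calls.

### The job

An empty drinks can lies on the worktop beside the can press. Stand it up on the worktop, tab end up, and let go of it; then take it again and push it, base first, down through the sprung flap in the top of the press until it drops right in and the flap has swung shut over it. Then start the press: push on the flat oblong key on its top, gently but firmly, and hold for about half a second; leave the round key and the other things alone.

Things in the scene. Friction and masses are not known exactly. Their poses are not given: they have to be found in the camera images.
- can: The empty drinks can, a cylinder 53 mm in diameter and 134 mm long, 70 to 100 g. Origin at the centre of its base; its own z axis runs along the can from the base to the tab end (top). The only can that lies: on its side on the worktop, tab end pointing to the robot's left or near left. The worktop to its left is clear.
- press: The can press, a fixed white box on the worktop with a flat grey top: 134 mm (its x) by 204 mm (its y) by 210 mm high. Origin at the centre of its underside; x points to its back, y to its left; its front looks to the near right, square to the edge of the worktop within 0.3 rad. The port is in its left (y) half of the top, the two keys on a thin black film in the other half.
- port (a point): Centre of the square port (66 x 66 mm) in the top of the press, level with the top, 210 mm above the worktop; axes as the press. Two sprung steel leaves shut it (see the flap joints). The well below is 76 mm (x) by 70 mm (y); a can standing in it has its base 196 mm and its top 62 mm below this point.
- flap_front (a joint): Angle of the leaf on the front side (-x of the press), rad: 0 shut, grows as it swings down, about 1.3 with a can passing. Hinged 37 mm from the port's centre, 6 mm below the top, 36 mm long. A push of about 3 to 8 N with the can's base opens both leaves; they spring back by themselves.
- flap_back (a joint): Same for the leaf on the back side. Open leaves reach 41 mm below the top and grip the can's sides: a can let go half-way hangs between them. Push it on (with shut fingers, say) until its top is about 44 mm below the top of the press; then it drops to the floor of the well and the leaves shut over it.
- start_key: The oblong start key, flat, grey, 22 (press x) by 36 (press y) by 3 mm, towards the front of the press. Origin at the centre of its underside; its upper face is 213.5 mm above the worktop. It gives only 1.5 mm, with 4.5 N at the end, and then is rigid. It registers when fingers press it with more than 4 N for 0.25 s and is damaged above 25 N.
- stop_key: The round stop key, flat, grey, 20 mm in diameter, 3 mm thick, 62 mm behind the start key. Not to be touched. Origin at the centre of its underside.
- tin_a: Bystander, to be left alone: food tin 58 x 72 mm high. Origin at the centre of its underside.
- tin_b: Bystander, to be left alone: food tin 58 x 72 mm high. Origin at the centre of its underside.
- mug: Bystander, to be left alone: large mug 93 mm high, handle at one side. Origin at the centre of its underside.
- salt_mill: Bystander, to be left alone: small grey salt shaker 44 x 90 mm high. Origin at the centre of its underside.
- glass_jar: Bystander, to be left alone: squat jar with dark lid 63 x 85 mm high. Origin at the centre of its underside.
- cup: Bystander, to be left alone: small cup 56 mm high, handle at one side. Origin at the centre of its underside.

How it is judged:
By the outcome, as a careful person would: the job done as asked, in the order asked, and still so for the second after the job is handed in, with the robot touching nothing.
It also fails if it takes over 72 s, if anything falls off the work surface, if the arm or the gripper's body presses on something with over 40 N, if the wrist force passes 120 N, or if a joint passes its speed limit or range.

## Working session

There is one attempt and no reset: what is moved stays moved. The work goes in short steps, Python scripts to look and compute and a tool call to move; the robot and the scene stay as the last step left them, time stands still between calls to the robot, and variables do not carry over. Pictures are saved under pics/ and viewed, at most 10 in all, crops included, and the job is handed in when it is done.

Besides the shell and the picture viewer there is one more tool, called after "Emit:" by a JSON object that holds its "op" and its "data". move_arm: Moves the arm, as the interface text tells. Its arguments: {"type":"object","properties":{"increments":{"type":"array","items":{"type":"array","items":{"type":"number"}}},"grip_force":{"type":"number"}},"required":["increments"]}

```bash
ls; mkdir -p pics; python3 - <<'E'
from cell import sensors, camera
import cv2,numpy as np
for n in ("scene","top"):
    c=camera(n); cv2.imwrite(f"pics/{n}0.png",c["img"]); np.savez(f"{n}0.npz",**c)
    print(n,c["intrinsics"].tolist(),c["origin"],c["orientation"])
s=sensors.get_state(); print(s)
E
```

```text
pics
scene [[386.2729547687699, 0.0, 326.4234355027686], [0.0, 386.2729547687699, 195.74299145198393], [0.0, 0.0, 1.0]] [ 0.13316472 -0.51470481  0.68501319] [ 0.85504813 -0.24143574  0.12489636 -0.44159074]
top [[478.359902346062, 0.0, 323.7631660521629], [0.0, 478.359902346062, 207.74884593049418], [0.0, 0.0, 1.0]] [0.30952398 0.15200274 1.1870747 ] [ 0.70617546 -0.69932397  0.07702146 -0.07956065]
{'time_s': 0.1, 'qpos': array([ 1.15900801e+00,  3.20222420e-01,  1.56554791e+00,  1.19704675e-06,
        1.25739599e+00, -2.00333864e-02]), 'joint_velocities': array([-0.00150508, -0.00044822, -0.00234216,  0.00218063, -0.00206279,
       -0.00019371]), 'tau': array([ 1.39820633e-03, -4.16412950e+01, -2.34701103e+01,  7.55601422e-05,
        4.82888339e-03, -4.72431587e-07]), 'eef_pos': array([0.21939615, 0.53106071, 0.24157305]), 'tcp_rot': array([ 1.94627416e-01,  9.80876929e-01, -7.68445661e-04, -1.69125704e-04]), 'contact_force': array([0.91393497, 1.03806804, 0.13944651]), 'torque': array([ 0.04404416, -0.00392878,  0.01475143]), 'grasp_force': 0.0, 'finger_gap': 0.08525190881460533}
```

View pics/scene0.png

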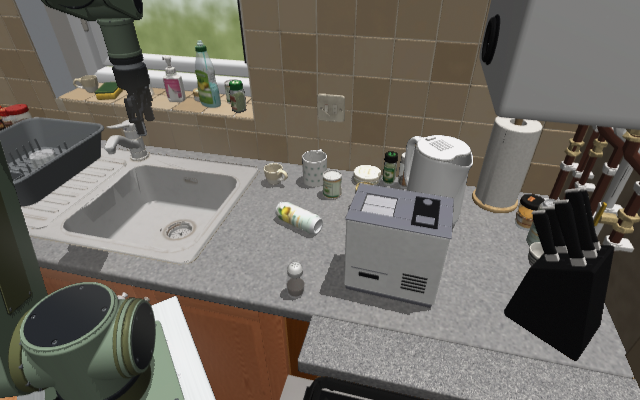

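View pics/top0.png

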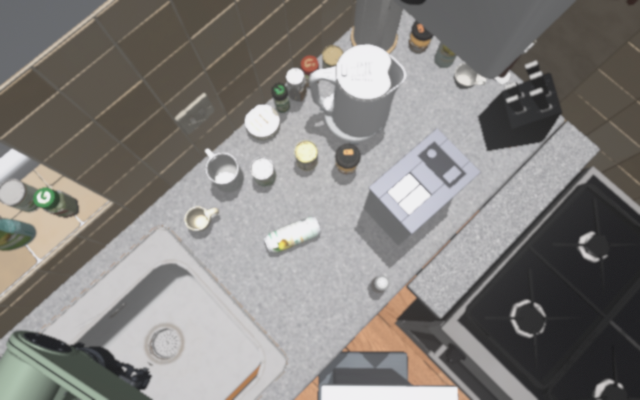

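The scene view shows the can lying at about (300,218), with the press top at (400,207), the port leaves at (380,205) and the key film at (427,210). In the top view the can is at (292,235), the port at (407,194) and the keys at (440,165).

```bash
cat > h.py <<'E'
import numpy as np, cv2
from scipy.spatial.transform import Rotation as R
def load(n): return dict(np.load(n))
def pts(c):
    K=c["intrinsics"]; z=c["z_map"]; v,u=np.indices(z.shape)
    P=np.stack([(u-K[0,2])/K[0,0]*z,(v-K[1,2])/K[1,1]*z,z],-1)
    W=P@R.from_quat(c["orientation"]).as_matrix().T+c["origin"]; W[z==0]=np.nan; return W
def ray(c,uv,h):
    K=c["intrinsics"]; uv=np.atleast_2d(uv).astype(float)
    d=np.c_[(uv[:,0]-K[0,2])/K[0,0],(uv[:,1]-K[1,2])/K[1,1],np.ones(len(uv))]@R.from_quat(c["orientation"]).as_matrix().T
    return c["origin"]+d*((h-c["origin"][2])/d[:,2])[:,None]
def rect(p): 
    r=cv2.minAreaRect(np.float32(p)*1000); return r, cv2.boxPoints(r).round(1).tolist()
E
python3 - <<'E'
from h import *
for n in("top","scene"):
    c=load(n+"0.npz"); W=pts(c)
    boxw={"top":(350,485,120,240),"scene":(340,460,180,245)}[n]
    v,u=np.indices(W.shape[:2]); sel=(u>boxw[0])&(u<boxw[1])&(v>boxw[2])&(v<boxw[3])
    m=sel&(abs(W[...,2]-.21)<.012)
    m=cv2.morphologyEx(m.astype(np.uint8),cv2.MORPH_OPEN,np.ones((3,3)))>0
    print(n,"press z",np.nanmedian(W[m][:,2]),rect(ray(c,np.c_[u[m],v[m]],.21)[:,:2]))
    hsv=cv2.cvtColor(c["img"],cv2.COLOR_BGR2HSV); 
    # film (dark) and port leaves (bright)
    g=hsv[...,2]; mi=cv2.erode(m.astype(np.uint8),np.ones((5,5)))>0
    for nm,mm in(("film",mi&(g<80)),("leaves",mi&(g>200))):
        k,l,st,_=cv2.connectedComponentsWithStats(mm.astype(np.uint8))
        for i in range(1,k):
            if st[i,4]>30: q=l==i; print(nm,st[i],rect(ray(c,np.c_[u[q],v[q]],.21)[:,:2]))
    b={"top":(255,330,210,260),"scene":(265,335,195,245)}[n]
    s=(u>b[0])&(u<b[1])&(v>b[2])&(v<b[3])&(W[...,2]>.012)&(W[...,2]<.07)
    s=cv2.morphologyEx(s.astype(np.uint8),cv2.MORPH_OPEN,np.ones((3,3)))>0
    print("can maxz",np.nanpercentile(W[s][:,2],98),rect(W[s][:,:2]))
    if n=="top": print(" sil at .0265",rect(ray(c,np.c_[u[s],v[s]],.0265)[:,:2]))
c=load("top0.npz"); W=pts(c)
for nm,(uu,vv) in dict(cup=(199,219),mug=(223,170),tinA=(263,172),tinB=(306,155),jar=(347,160),salt=(381,285),kettle=(365,75)).items():print(nm,W[vv,uu].round(3))
a=cv2.resize(c["img"][200:270,240:340],None,fx=4,fy=4,interpolation=3);b=cv2.resize(c["img"][120:240,350:490],None,fx=4,fy=4,interpolation=3)
s=cv2.resize(load("scene0.npz")["img"][190:250,260:340],None,fx=5,fy=5)
o=np.zeros((600,800,3),np.uint8);o[:280,:400]=a;o[290:590,:400]=s;b=cv2.resize(b,(390,334));o[:334,405:795]=b;
k=cv2.resize(load("scene0.npz")["img"][180:250,340:460],(390,228),interpolation=3);o[340:568,405:795]=k
cv2.imwrite("pics/z1.png",o)
E
```

```text
top press z 0.21029667071105673 (((593.80322265625, -55.14796447753906), (133.77206420898438, 204.6763153076172), 41.896514892578125), [[475.70001220703125, -23.600000381469727], [612.4000244140625, -176.0], [711.9000244140625, -86.69999694824219], [575.2000122070312, 65.69999694824219]])
leaves [421 132  24  17 131] (((678.316162109375, -75.49067687988281), (23.53797149658203, 48.9027099609375), 39.554805755615234), [[653.7000122070312, -64.0999984741211], [684.7999877929688, -101.80000305175781], [703.0, -86.80000305175781], [671.7999877929688, -49.099998474121094]])
leaves [445 142  22  24 174] (((652.35400390625, -121.4647216796875), (58.971675872802734, 14.467201232910156), 42.1535758972168), [[625.5999755859375, -135.89999389648438], [635.2999877929688, -146.60000610351562], [679.0999755859375, -107.0], [669.4000244140625, -96.30000305175781]])
leaves [ 372  148  105   83 2328] (((593.61474609375, -55.042686462402344), (121.92337036132812, 192.232421875), 41.944461822509766), [[484.0, -24.299999237060547], [612.5, -167.3000030517578], [703.2000122070312, -85.80000305175781], [5
[... 2001 characters left out ...]
2998046875, -42.01860427856445), (21.755754470825195, 50.89165115356445), 49.757354736328125), [[519.9000244140625, -33.900001525878906], [558.7999877929688, -66.80000305175781], [572.7999877929688, -50.20000076293945], [534.0, -17.299999237060547]])
can maxz 0.05273095551266001 (((496.1097106933594, 230.34603881835938), (48.30864334106445, 136.04653930664062), 25.170927047729492), [[445.29998779296875, 281.6000061035156], [503.20001220703125, 158.5], [546.9000244140625, 179.10000610351562], [489.0, 302.20001220703125]])
cup [0.543 0.47  0.011]
mug [0.673 0.418 0.007]
tinA [0.649 0.306 0.07 ]
tinB [0.695 0.202 0.067]
jar [0.676 0.102 0.086]
salt [0.379 0.026 0.092]
kettle [0.824 0.069 0.229]
```

View pics/z1.png

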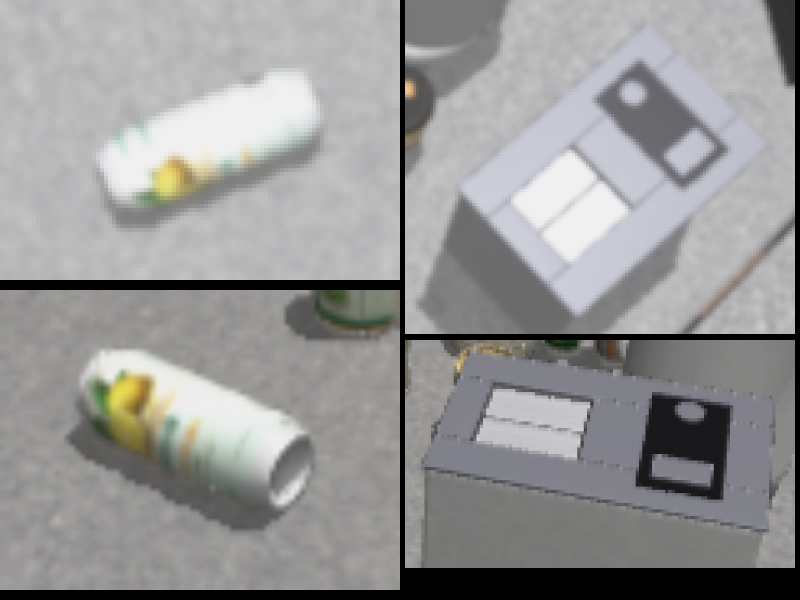

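The crops show the can's hollow base at the near-right end, so the tab end points left. The start key is the oblong near the front of the film. Next I work out the press frame and check whether the wrist can make the poses I plan.

```bash
cat >> h.py <<'E'
def wrist(Rd,q1,s):  # Rd=Rz(q1)Ry(s)Rz(q4)Ry(q5)Rz(q6+90)
    M=R.from_euler("ZY",[q1,s]).inv()*Rd
    e=M.as_euler("ZYZ"); return e[0],e[1],(e[2]-np.pi/2+np.pi)%(2*np.pi)-np.pi
def frame(z,y): z=z/np.linalg.norm(z); return R.from_matrix(np.c_[np.cross(y,z),y,z])
E
python3 - <<'E'
from h import *
T=load("top0.npz");S=load("scene0.npz")
ct=lambda p:(np.array(p)-[405,0])/2.786+[350,120]-.0
cs=lambda p:(np.array(p)-[405,340])/3.25+[340,180]
d={}
th=np.deg2rad(41.9); ex=np.array([np.cos(th),np.sin(th)]);ey=np.array([-ex[1],ex[0]])
for n,c,f,cen,o in(("top",T,ct,(.5938,-.0551),dict(port=[(573,148),(630,208),(571,266),(512,201)],start=[(693,127),(716,150),(688,178),(663,155)],film=[(642,60),(727,150),(682,188),(597,97)],stop=[(632,92)])),
 ("scene",S,cs,(.591,-.0592),dict(port=[(490,387),(592,403),(582,463),(475,445)],start=[(653,453),(714,462),(712,487),(651,480)],film=[(652,392),(732,405),(720,498),(637,486)],stop=[(691,411)]))):
  for k,v in o.items():
    w=ray(c,f(v),.2135 if k in("start","stop") else .21)[:,:2]; m=w.mean(0)
    print(n,k,m.round(4),"press xy",((m-cen)@ex).round(4),((m-cen)@ey).round(4), (np.linalg.norm(w-np.roll(w,1,0),axis=1)*1000).round())
a=np.array([-.389,.921,0]);b=np.array([.921,.389,0]);z=np.array([0,0,1.])
for t in(0,20,30,45):
  t=np.deg2rad(t)
  for sg in(1,-1):
    for nm,zz in(("grasp",-z*np.cos(t)-a*np.sin(t)),("stand",a*np.cos(t)-z*np.sin(t))):
      print(round(np.rad2deg(t)),sg,nm,[np.round(wrist(frame(zz,sg*b),.5,s),2).tolist() for s in(1.8,2.2)])
E
```

```text
top port [ 0.5619 -0.0242] press xy -0.0031 0.0443 [63. 63. 64. 66.]
top start [ 0.6034 -0.1149] press xy -0.0327 -0.0509 [33. 25. 32. 25.]
top film [ 0.6276 -0.0953] press xy -0.0017 -0.0525 [47. 95. 47. 95.]
top stop [ 0.6514 -0.0727] press xy 0.0311 -0.0516 [0.]
scene port [ 0.5584 -0.0317] press xy -0.0059 0.0422 [64. 67. 64. 66.]
scene start [ 0.6016 -0.1183] press xy -0.0316 -0.0511 [26. 36. 24. 35.]
scene film [ 0.6255 -0.0963] press xy 0.0009 -0.0506 [100.  51.  97.  48.]
scene stop [ 0.6482 -0.0768] press xy 0.0308 -0.0512 [0.]
0 1 grasp [[-0.0, 1.34, 0.1], [-0.0, 0.94, 0.1]]
0 1 stand [[1.59, 1.47, -0.23], [1.63, 1.49, -0.63]]
0 -1 grasp [[0.0, 1.34, -3.04], [-0.0, 0.94, -3.04]]
0 -1 stand [[1.59, 1.47, 2.91], [1.63, 1.49, 2.51]]
20 1 grasp [[-0.35, 1.39, 0.17], [-0.41, 1.02, 0.33]]
20 1 stand [[1.25, 1.4, -0.18], [1.34, 1.29, -0.58]]
20 -1 grasp [[-0.35, 1.39, -2.97], [-0.41, 1.02, -2.81]]
20 -1 stand [[1.25, 1.4, 2.96], [1.34, 1.29, 2.56]]
30 1 grasp [[-0.53, 1.42, 0.2], [-0.6, 1.08, 0.43]]
30 1 stand [[1.07, 1.37, -0.15], [1.18, 1.2, -0.53]]
30 -1 grasp [[-0.53, 1.42, -2.94], [-0.6, 1.08, -2.72]]
30 -1 stand [[1.07, 1.37, 2.99], [1.18, 1.2, 2.61]]
45 1 grasp [[-0.78, 1.48, 0.23], [-0.85, 1.2, 0.53]]
45 1 stand [[0.81, 1.34, -0.09], [0.93, 1.08, -0.42]]
45 -1 grasp [[-0.78, 1.48, -2.91], [-0.85, 1.2, -2.61]]
45 -1 stand [[0.81, 1.34, 3.05], [0.93, 1.08, 2.72]]
```

```bash
cat >> h.py <<'E'
Z=np.array([0,0,1.]); A=np.array([-.389,.921,0]); B=np.array([.921,.389,0])
def tz(deg,stand=0):
    t=np.deg2rad(deg); return A*np.cos(t)-Z*np.sin(t) if stand else -Z*np.cos(t)-A*np.sin(t)
def inc(tcp,Rd,quiet=0):
    from cell import sensors
    s=sensors.get_state(); R0=R.from_quat(s["tcp_rot"])
    p=R0.inv().apply(np.array(tcp)-s["eef_pos"])*100; r=(R0.inv()*Rd).as_rotvec()
    open("log.txt","a").write(repr((s["qpos"].tolist(),s["eef_pos"].tolist(),s["tcp_rot"].tolist()))+"\n")
    print("inc",np.r_[p.round(2),r.round(4)].tolist(),"t",round(s["time_s"],2),"q",s["qpos"].round(2),"F",s["contact_force"].round(1),"gap",round(s["finger_gap"],4))
E
python3 - <<'E'
from h import *
z=tz(40); Rd=frame(z,B); G=np.array([.4915,.2584,.0265])
inc(G+.008*z+[0,0,.13],Rd)
E
```

```text
inc [-35.93, -15.16, 9.14, 0.2703, -0.6612, 0.7474] t 0.1 q [ 1.16  0.32  1.57  0.    1.26 -0.02] F [0.9 1.  0.1] gap 0.0853
```

Emit:
{"op": "move_arm", "data": {"increments": [[-35.9, -15.2, 4, 0.2703, -0.6612, 0.7474, 8.54], [-35.9, -15.2, 4, 0.2703, -0.6612, 0.7474, 8.54], [-35.9, -15.2, 4, 0.2703, -0.6612, 0.7474, 8.54], [-35.9, -15.2, 4, 0.2703, -0.6612, 0.7474, 8.54], [-35.9, -15.2, 4, 0.2703, -0.6612, 0.7474, 8.54], [-35.9, -15.2, 9.1, 0.2703, -0.6612, 0.7474, 8.54], [-35.9, -15.2, 9.1, 0.2703, -0.6612, 0.7474, 8.54], [-35.9, -15.2, 9.1, 0.2703, -0.6612, 0.7474, 8.54], [-35.9, -15.2, 9.1, 0.2703, -0.6612, 0.7474, 8.54], [-35.9, -15.2, 9.1, 0.2703, -0.6612, 0.7474, 8.54]], "grip_force": 30}}

```text
time_s: 1.35
eef_pos: [0.4932, 0.2551, 0.1523]
tcp_rot: [0.52, 0.783, -0.187, 0.285]
contact_force: [-0.3, 1.0, 0.1]
finger_gap: 0.0851
grasp_force: 0.0
```

```bash
python3 - <<'E'
from h import *
from cell import camera
c=camera("wrist"); cv2.imwrite("pics/w1.png",c["img"]); W=pts(c)
m=(W[...,2]>.012)&(W[...,2]<.06)&(abs(W[...,0]-.5)<.12)&(abs(W[...,1]-.235)<.12)
m=cv2.morphologyEx(m.astype(np.uint8),cv2.MORPH_OPEN,np.ones((7,7)))
k,l,st,_=cv2.connectedComponentsWithStats(m)
for i in range(1,k):
    if st[i,4]>500:
        q=W[l==i]; print(st[i],np.percentile(q[:,2],98),rect(q[:,:2]))
        top=q[q[:,2]>.049]; print(top.mean(0))
z=tz(40); inc(np.array([.4915,.2584,.0265])+.008*z,frame(z,B))
E
```

```text
[  277    23    85   172 11596] 0.05370301873145052 (((502.5795593261719, 235.60784912109375), (53.209815979003906, 134.0759735107422), 23.10685920715332), [[451.79998779296875, 286.79998779296875], [504.3999938964844, 163.5], [553.4000244140625, 184.39999389648438], [500.70001220703125, 307.70001220703125]])
[0.49765609 0.24722912 0.05182048]
inc [8.35, -0.06, 10.21, 0.0033, -0.0021, -0.0011] t 1.4 q [ 0.79  0.5   1.72 -0.66  1.3   0.7 ] F [0.1 0.4 1.3] gap 0.0854
```

View pics/w1.png

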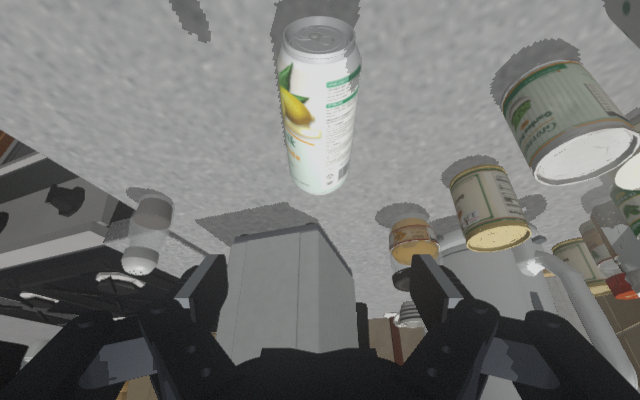

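The wrist view shows the can lying with its tab end at about (320,35) and its base at about (320,185), and the fingers straddle its axis. Now I go straight down and grip.

Emit:
{"op": "move_arm", "data": {"increments": [[4.2, 0, 5, 0, 0, 0, 8.54], [7.2, 0, 8.6, 0, 0, 0, 8.54], [8.5, 0, 10.1, 0, 0, 0, 8.54], [8.5, 0, 10.1, 0, 0, 0, 8.54], [8.5, 0, 10.1, 0, 0, 0, 4.5], [8.5, 0, 10.1, 0, 0, 0, 4.5], [8.5, 0, 10.1, 0, 0, 0, 4.5], [8.5, 0, 10.1, 0, 0, 0, 4.5], [8.5, 0, 10.1, 0, 0, 0, 4.5], [8.5, 0, 10.1, 0, 0, 0, 4.5]], "grip_force": 30}}

```text
time_s: 2.65
eef_pos: [0.4941, 0.255, 0.0211]
tcp_rot: [0.52, 0.783, -0.187, 0.286]
contact_force: [-0.5, 2.1, 5.9]
finger_gap: 0.0506
grasp_force: 31.8
```

```bash
python3 - <<'E'
from h import *
z=tz(40,1); inc(np.array([.44,.33,.097])+.008*z+[0,0,.03],frame(z,B))
E
```

```text
inc [0.91, -2.02, -13.91, 0.0048, 1.5694, 0.0007] t 2.65 q [ 0.79  0.67  1.81 -0.74  1.09  0.89] F [-0.5  2.1  5.9] gap 0.0506
```

Emit:
{"op": "move_arm", "data": {"increments": [[-4, 0, -4.8, 0, 0, 0, 4.5], [-8, 0, -9.6, 0, 0.1, 0, 4.5], [-8, 0, -9.6, 0, 0.3, 0, 4.5], [0.9, -2, -13.9, 0.0, 1.57, 0, 4.5], [0.9, -2, -13.9, 0.0, 1.57, 0, 4.5], [0.9, -2, -13.9, 0.0, 1.57, 0, 4.5], [0.9, -2, -13.9, 0.0, 1.57, 0, 4.5], [0.9, -2, -13.9, 0.0, 1.57, 0, 4.5], [0.9, -2, -13.9, 0.0, 1.57, 0, 4.5], [0.9, -2, -13.9, 0.0, 1.57, 0, 4.5], [0.9, -2, -13.9, 0.0, 1.57, 0, 4.5], [0.9, -2, -13.9, 0.0, 1.57, 0, 4.5]]}}

```text
time_s: 4.15
eef_pos: [0.4375, 0.3352, 0.1206]
tcp_rot: [0.501, 0.756, 0.234, -0.351]
contact_force: [-0.3, 0.8, -0.7]
finger_gap: 0.0503
grasp_force: 32.0
```

```bash
python3 - <<'E'
from h import *
from cell import camera
z=tz(40,1); inc(np.array([.44,.33,.097])+.008*z,frame(z,B))
o=[]
for n in("scene","top"):
    c=camera(n); np.savez(n+"1.npz",**c); o.append(c["img"])
a=cv2.resize(o[0][100:300,180:380],(400,400));b=cv2.resize(o[1][170:310,190:330],(400,400))
cv2.imwrite("pics/s1.png",np.hstack([a,b]))
W=pts(load("top1.npz"));v,u=np.indices(W.shape[:2])
E
```

```text
inc [-2.17, 0.02, 1.88, 0.0009, 0.0017, 0.002] t 4.15 q [ 0.2   0.52  1.93  0.96  1.16 -0.82] F [-0.3  0.8 -0.7] gap 0.0503
```

View pics/s1.png

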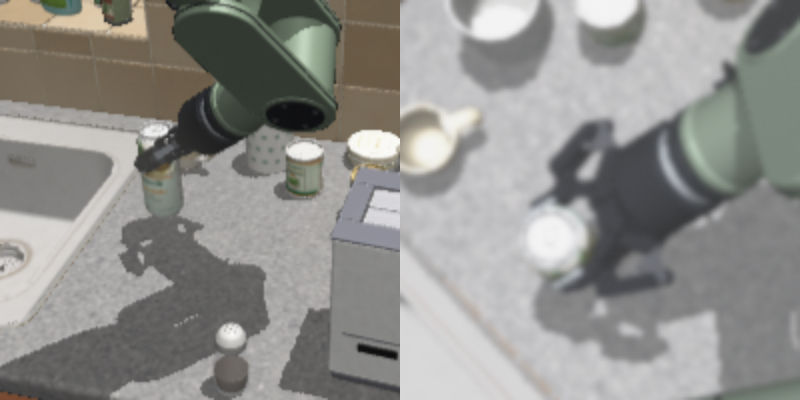

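The can is held upright at about (160,170) in the left crop, tab end up. I check its tilt and the height of its base.

```bash
python3 - <<'E'
from h import *
for n in("scene1","top1"):
    W=pts(load(n+".npz")); q=W.reshape(-1,3)
    m=(abs(q[:,0]-.44)<.06)&(abs(q[:,1]-.335)<.045)&(q[:,2]>.012); q=q[m]
    print(n,"z min",np.percentile(q[:,2],[1,5,50,95,99]).round(3))
    for h in np.arange(.02,.2,.015):
        k=q[abs(q[:,2]-h)<.0075]
        if len(k)>15: print(h.round(3),len(k),np.median(k,0).round(4)[:2],np.ptp(k[:,:2],axis=0).round(3))
E
```

```text
scene1 z min [0.035 0.043 0.094 0.163 0.165]
0.035 30 [0.4282 0.3095] [0.047 0.029]
0.05 83 [0.4295 0.3077] [0.05  0.035]
0.065 87 [0.4306 0.3066] [0.048 0.031]
0.08 91 [0.4284 0.3083] [0.05  0.034]
0.095 88 [0.429  0.3075] [0.052 0.029]
0.11 78 [0.4342 0.3066] [0.057 0.021]
0.125 36 [0.4262 0.3078] [0.055 0.027]
0.155 122 [0.4293 0.3275] [0.056 0.059]
0.17 38 [0.4357 0.3297] [0.04 0.06]
top1 z min [0.115 0.131 0.159 0.181 0.19 ]
0.125 46 [0.4351 0.3282] [0.072 0.051]
0.14 126 [0.4263 0.3186] [0.094 0.058]
0.155 491 [0.4375 0.3254] [0.102 0.068]
0.17 251 [0.4455 0.3206] [0.08  0.062]
0.185 67 [0.476  0.2955] [0.068 0.019]
```

Emit:
{"op": "move_arm", "data": {"increments": [[-1.0, 0, 0.85, 0, 0, 0, 4.5], [-1.85, 0, 1.55, 0, 0, 0, 4.5], [-2.1, 0, 1.75, 0, 0, 0, 4.5], [-2.15, 0, 1.8, 0, 0, 0, 4.5], [-2.15, 0, 1.8, 0, 0, 0, 4.5]]}}

```text
time_s: 4.88
eef_pos: [0.4376, 0.335, 0.0921]
tcp_rot: [0.501, 0.755, 0.234, -0.352]
contact_force: [0.3, -0.5, -1.2]
finger_gap: 0.0505
grasp_force: 32.0
```

Emit:
{"op": "move_arm", "data": {"increments": [[-0.08, 0, 0.06, 0, 0, 0, 4.5], [-0.15, 0, 0.13, 0, 0, 0, 4.5], [-0.15, 0, 0.13, 0, 0, 0, 4.5]]}}

```text
time_s: 5.25
eef_pos: [0.4374, 0.335, 0.0901]
tcp_rot: [0.501, 0.755, 0.234, -0.352]
contact_force: [-0.1, 0.4, -0.5]
finger_gap: 0.0507
grasp_force: 32.0
```

Emit:
{"op": "move_arm", "data": {"increments": [[-0.08, 0, 0.06, 0, 0, 0, 4.5], [-0.15, 0, 0.13, 0, 0, 0, 4.5], [-0.15, 0, 0.13, 0, 0, 0, 4.5]]}}

```text
time_s: 5.62
eef_pos: [0.4374, 0.3352, 0.0899]
tcp_rot: [0.5, 0.755, 0.235, -0.353]
contact_force: [-0.7, -4.1, 9.6]
finger_gap: 0.0507
grasp_force: 33.1
```

Emit:
{"op": "move_arm", "data": {"increments": [[0.13, 0, -0.11, 0, 0, 0, 4.5], [0.13, 0, -0.11, 0, 0, 0, 4.5], [0.13, 0, -0.11, 0, 0, 0, 5.5], [0.13, 0, -0.11, 0, 0, 0, 6.5], [0.13, 0, -0.11, 0, 0, 0, 8.0], [0.13, 0, -0.11, 0, 0, 0, 8.54], [0.13, 0, -0.11, 0, 0, 0, 8.54], [0.13, 0, -0.11, 0, 0, 0, 8.54]]}}

```text
time_s: 6.62
eef_pos: [0.4374, 0.335, 0.0898]
tcp_rot: [0.501, 0.755, 0.234, -0.352]
contact_force: [-0.2, 0.2, -0.4]
finger_gap: 0.0856
grasp_force: 0.0
```

Released. I back straight out along the tool, then up, then swing to vertical well above.

Emit:
{"op": "move_arm", "data": {"increments": [[0, 0, -3, 0, 0, 0, 8.54], [0, 0, -7, 0, 0, 0, 8.54], [0, 0, -11, 0, 0, 0, 8.54], [6, 0, -16, 0, 0, 0, 8.54], [10, 0, -16, 0, 0, 0, 8.54], [10, 0, -16, 0, 0, 0, 8.54], [10, 0, -16, 0, 0, 0, 8.54]]}}

```text
time_s: 7.5
eef_pos: [0.4594, 0.281, 0.2686]
tcp_rot: [0.501, 0.755, 0.234, -0.352]
contact_force: [0.1, 0.6, 0.3]
finger_gap: 0.0853
grasp_force: 0.0
```

```bash
python3 - <<'E'
from h import *
from cell import camera
for n in("scene","top"):
    c=camera(n); np.savez(n+"2.npz",**c); W=pts(c); q=W.reshape(-1,3)
    m=(abs(q[:,0]-.43)<.07)&(abs(q[:,1]-.335)<.06); t=q[m&(abs(q[:,2]-.132)<.012)]
    print(n,len(t),np.percentile(q[m][:,2],99),rect(t[:,:2]))
inc([.435,.328,.30],frame(-Z,B))
E
```

```text
scene 201 0.13310125791210903 (((436.4263916015625, 326.620849609375), (46.76963424682617, 46.10431671142578), 14.937420845031738), [[407.8999938964844, 342.8999938964844], [419.79998779296875, 298.29998779296875], [465.0, 310.3999938964844], [453.1000061035156, 354.8999938964844]])
top 405 0.1348506284744287 (((440.3953552246094, 331.87744140625), (50.493690490722656, 49.79734802246094), 73.02497100830078), [[409.20001220703125, 315.0], [456.79998779296875, 300.5], [471.6000061035156, 348.79998779296875], [424.0, 363.29998779296875]])
inc [5.87, -0.43, 1.99, -0.0016, -0.8735, -0.001] t 7.6 q [ 0.09  0.36  1.74  0.83  1.45 -0.59] F [0.2 0.1 0.3] gap 0.0854
```

Emit:
{"op": "move_arm", "data": {"increments": [[5.9, -0.4, 2, 0, -0.8735, 0, 8.54], [5.9, -0.4, 2, 0, -0.8735, 0, 8.54], [5.9, -0.4, 2, 0, -0.8735, 0, 8.54], [5.9, -0.4, 2, 0, -0.8735, 0, 8.54], [5.9, -0.4, 2, 0, -0.8735, 0, 8.54], [5.9, -0.4, 2, 0, -0.8735, 0, 8.54], [5.9, -0.4, 2, 0, -0.8735, 0, 8.54]]}}

```text
time_s: 8.48
eef_pos: [0.4355, 0.328, 0.3004]
tcp_rot: [0.553, 0.833, -0.0, -0.001]
contact_force: [-0.4, 0.6, 0.1]
finger_gap: 0.0851
grasp_force: 0.0
```

```bash
python3 - <<'E'
from h import *
from cell import camera
c=camera("wrist"); W=pts(c); q=W.reshape(-1,3)
m=(abs(q[:,0]-.44)<.05)&(abs(q[:,1]-.33)<.05)&(abs(q[:,2]-.132)<.012)
print(m.sum(),rect(q[m][:,:2]))
m=(abs(q[:,0]-.44)<.05)&(abs(q[:,1]-.33)<.05)&(q[:,2]<.12)&(q[:,2]>.02); print("side",m.sum())
inc([.4388,.3293,.111],frame(-Z,B))
E
```

```text
1937 (((439.9422302246094, 332.4288024902344), (51.49128723144531, 50.79244613647461), 21.587783813476562), [[406.70001220703125, 346.6000061035156], [425.29998779296875, 299.29998779296875], [473.20001220703125, 318.29998779296875], [454.5, 365.5]])
side 476
inc [0.02, 0.36, 18.96, -0.0008, -0.0004, -0.0014] t 8.53 q [0.62 0.24 1.53 0.   1.37 0.23] F [-0.2  0.   0.3] gap 0.0851
```

Emit:
{"op": "move_arm", "data": {"increments": [[0.15, 0.5, 6, 0, 0, 0, 8.54], [0.15, 0.5, 12, 0, 0, 0, 8.54], [0.15, 0.5, 16, 0, 0, 0, 8.54], [0.15, 0.5, 19, 0, 0, 0, 8.54], [0.15, 0.5, 19, 0, 0, 0, 8.54], [0.15, 0.5, 19, 0, 0, 0, 4.5], [0.15, 0.5, 19, 0, 0, 0, 4.5], [0.15, 0.5, 19, 0, 0, 0, 4.5], [0.15, 0.5, 19, 0, 0, 0, 4.5], [0.15, 0.5, 19, 0, 0, 0, 4.5], [0.15, 0.5, 19, 0, 0, 0, 4.5]], "grip_force": 35}}

```text
time_s: 9.9
eef_pos: [0.4406, 0.3326, 0.1135]
tcp_rot: [0.553, 0.833, 0.002, 0.001]
contact_force: [-0.8, -0.9, 5.3]
finger_gap: 0.05
grasp_force: 36.5
```

Emit:
{"op": "move_arm", "data": {"increments": [[0, 0, -6, 0, 0, 0, 4.5], [0, 0, -12, 0, 0, 0, 4.5], [0, 0, -18, 0, 0, 0, 4.5], [0, 0, -25, 0, 0, 0, 4.5], [0, 0, -25, 0, 0, 0, 4.5], [0, 0, -25, 0, 0, 0, 4.5]]}}

```text
time_s: 10.65
eef_pos: [0.4391, 0.3318, 0.3615]
tcp_rot: [0.553, 0.833, 0.001, 0.001]
contact_force: [0.6, 0.1, -1.8]
finger_gap: 0.0498
grasp_force: 37.7
```

```bash
python3 - <<'E'
from h import *
th=np.deg2rad(41.9);ex=np.array([np.cos(th),np.sin(th),0])
inc([.560,-.028,.37],frame(-Z,ex))
E
```

```text
inc [-37.85, -2.87, -0.84, 0.0015, 0.0005, -0.3316] t 10.65 q [ 0.63  0.23  1.39 -0.    1.52  0.23] F [ 0.6  0.1 -1.8] gap 0.0498
```

Emit:
{"op": "move_arm", "data": {"increments": [[-5, -0.4, -0.8, 0, 0, -0.05, 4.5], [-10, -0.8, -0.8, 0, 0, -0.1, 4.5], [-15, -1.2, -0.8, 0, 0, -0.15, 4.5], [-20, -1.6, -0.8, 0, 0, -0.2, 4.5], [-25, -2, -0.8, 0, 0, -0.25, 4.5], [-30, -2.4, -0.8, 0, 0, -0.3, 4.5], [-35, -2.8, -0.8, 0, 0, -0.33, 4.5], [-37.8, -2.9, -0.8, 0, 0, -0.33, 4.5], [-37.8, -2.9, -0.8, 0, 0, -0.33, 4.5], [-37.8, -2.9, -0.8, 0, 0, -0.33, 4.5]]}}

```text
time_s: 11.9
eef_pos: [0.5591, -0.0269, 0.368]
tcp_rot: [0.408, 0.913, 0.0, -0.001]
contact_force: [-0.6, 0.4, -0.9]
finger_gap: 0.0502
grasp_force: 37.7
```

```bash
python3 - <<'E'
from h import *
from cell import camera
for n in("scene","wrist"):
    c=camera(n); np.savez(n+"3.npz",**c); cv2.imwrite(f"pics/{n}3.png",c["img"])
a=cv2.imread("pics/scene3.png")[60:310,330:530]; b=cv2.imread("pics/wrist3.png")
cv2.imwrite("pics/c3.png",np.hstack([cv2.resize(a,(300,375)),cv2.resize(b,(500,375))]))
th=np.deg2rad(41.9);ex=np.array([np.cos(th),np.sin(th),0])
inc([.560,-.028,.37],frame(-Z,ex))
E
```

```text
inc [-0.17, -0.05, -0.1, 0.0003, -0.0007, -0.0004] t 12.0 q [-0.07  0.25  1.36  0.    1.54 -0.8 ] F [-0.6 -0.8  0. ] gap 0.0503
```

View pics/c3.png

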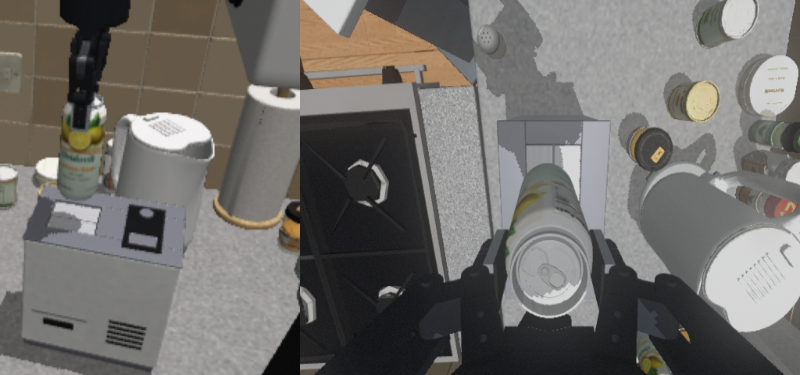

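The can hangs tab end up over the port (right panel: port behind the can at about (550,170), press top's left edge along y≈121). I measure the press and can in this close wrist view.

```bash
python3 - <<'E'
from h import *
th=np.deg2rad(41.9);ex=np.array([np.cos(th),np.sin(th)]);ey=np.array([-ex[1],ex[0]]);c0=np.array([.560,-.028])
for n in("wrist3","scene3"):
    c=load(n+".npz"); W=pts(c); q=W.reshape(-1,3); g=c["img"].max(-1).reshape(-1)
    P=np.c_[(q[:,:2]-c0)@ex,(q[:,:2]-c0)@ey,q[:,2]]
    m=(abs(P[:,2]-.21)<.004)&(abs(P[:,0])<.09)&(P[:,1]<.08)&(P[:,1]>-.17)
    t=P[m]; print(n,m.sum(),"z",np.median(t[:,2]).round(4),"x",np.percentile(t[:,0],[.2,1,99,99.8]).round(4),"y",np.percentile(t[:,1],[.2,1,99,99.8]).round(4))
    s=P[m&(P[:,1]>.034)]; print(" x-range left strip",np.percentile(s[:,0],[.5,99.5]).round(4))
    l=P[(abs(P[:,2]-.204)<.0025)&(abs(P[:,0])<.045)&(abs(P[:,1])<.045)]; 
    if len(l)>20: print(" leaves",len(l),np.percentile(l[:,:2],[1,99],axis=0).round(4).tolist())
    for h in(.26,.28,.30,.32,.34):
        k=P[(abs(P[:,2]-h)<.01)&(abs(P[:,0])<.033)&(abs(P[:,1])<.04)]; 
        if len(k)>20: print("  can",h,len(k),np.percentile(k[:,:2],[2,98],axis=0).round(4).tolist())
    t=q[(abs(P[:,2]-.388)<.012)&(abs(P[:,0])<.04)&(abs(P[:,1])<.04)];
    if len(t)>30: r=rect(((t[:,:2]-c0)@np.c_[ex,ey])); print("top",np.percentile(t[:,2],95),r[0])
E
```

```text
wrist3 10394 z 0.2109 x [-0.0604 -0.0595  0.0721  0.073 ] y [-0.1426 -0.1385  0.0585  0.0586]
 x-range left strip [-0.0597  0.0723]
 leaves 1379 [[-0.0264, -0.0184], [0.0395, 0.0334]]
  can 0.28 319 [[-0.0237, 0.0139], [0.0216, 0.0283]]
  can 0.3 424 [[-0.0231, 0.0148], [0.0216, 0.0283]]
  can 0.32 562 [[-0.0225, 0.0148], [0.0219, 0.0283]]
  can 0.34 780 [[-0.0224, 0.0147], [0.0222, 0.0282]]
top 0.39758949542861044 ((2.9623327255249023, 4.875251770019531), (68.12995910644531, 47.737091064453125), 28.9178524017334)
scene3 3321 z 0.2096 x [-0.0638 -0.0629  0.0686  0.0707] y [-0.1452 -0.1439  0.0558  0.0577]
 x-range left strip [-0.064   0.0688]
 leaves 561 [[-0.0226, -0.03], [0.0403, 0.0323]]
  can 0.26 114 [[-0.0294, -0.0238], [-0.0128, 0.0235]]
  can 0.28 248 [[-0.0309, -0.0256], [-0.008, 0.0252]]
  can 0.3 254 [[-0.0302, -0.0256], [-0.0085, 0.0247]]
  can 0.32 264 [[-0.0297, -0.0256], [-0.0062, 0.0242]]
  can 0.34 283 [[-0.0294, -0.0255], [-0.0067, 0.0241]]
top 0.3936174281387592 ((-5.249879837036133, -1.1261024475097656), (66.78856658935547, 47.26364517211914), 23.162166595458984)
```

Emit:
{"op": "move_arm", "data": {"increments": [[0, 0.65, 0, 0, 0, 0, 4.5], [0, 0.65, 2, 0, 0, 0, 4.5], [0, 0.65, 3.8, 0, 0, 0, 4.5], [0, 0.65, 4.4, 0, 0, 0, 4.5], [0, 0.65, 4.8, 0, 0, 0, 4.5], [0, 0.65, 5.0, 0, 0, 0, 4.5]], "grip_force": 40}}

```text
time_s: 12.75
eef_pos: [0.565, -0.023, 0.3201]
tcp_rot: [0.408, 0.913, 0.001, 0.001]
contact_force: [0.1, 0.2, -1.3]
finger_gap: 0.0497
grasp_force: 43.2
```

Emit:
{"op": "move_arm", "data": {"increments": [[0, 0, 0.5, 0, 0, 0, 4.5], [0, 0, 1, 0, 0, 0, 4.5], [0, 0, 1.5, 0, 0, 0, 4.5], [0, 0, 2, 0, 0, 0, 4.5]]}}

```text
time_s: 13.25
eef_pos: [0.5648, -0.0233, 0.2996]
tcp_rot: [0.408, 0.913, 0.0, 0.001]
contact_force: [0.7, -0.2, 2.7]
finger_gap: 0.0502
grasp_force: 43.6
```

Emit:
{"op": "move_arm", "data": {"increments": [[0, 0, 1, 0, 0, 0, 4.5], [0, 0, 2, 0, 0, 0, 4.5], [0, 0, 3, 0, 0, 0, 4.5], [0, 0, 4, 0, 0, 0, 4.5]]}}

```text
time_s: 13.75
eef_pos: [0.5644, -0.0232, 0.2584]
tcp_rot: [0.408, 0.913, 0.0, -0.0]
contact_force: [0.1, -0.2, 0.3]
finger_gap: 0.0501
grasp_force: 43.4
```

Emit:
{"op": "move_arm", "data": {"increments": [[0, 0, 1, 0, 0, 0, 4.5], [0, 0, 2, 0, 0, 0, 4.5], [0, 0, 2.8, 0, 0, 0, 4.5], [0, 0, 2.8, 0, 0, 0, 4.5], [0, 0, 2.8, 0, 0, 0, 6.0], [0, 0, 2.8, 0, 0, 0, 7.2], [0, 0, 2.8, 0, 0, 0, 7.2], [0, 0, 2.8, 0, 0, 0, 7.2], [0, 0, 0, 0, 0, 0, 7.2], [0, 0, -4, 0, 0, 0, 7.2], [0, 0, -8, 0, 0, 0, 7.2], [0, 0, -8, 0, 0, 0, 7.2]]}}

```text
time_s: 15.25
eef_pos: [0.566, -0.0233, 0.3435]
tcp_rot: [0.408, 0.913, 0.002, 0.004]
contact_force: [-0.3, 0.0, -0.1]
finger_gap: 0.0721
grasp_force: 0.0
```

```bash
python3 - <<'E'
from h import *
from cell import camera
c=camera("scene"); W=pts(c); cv2.imwrite("pics/s4.png",cv2.resize(c["img"][100:300,320:480],(480,600)))
c2=camera("wrist"); W2=pts(c2)
for w in(W,W2):
    q=w.reshape(-1,3); k=q[(np.hypot(q[:,0]-.565,q[:,1]+.023)<.04)&(q[:,2]>.22)&(q[:,2]<.27)]
    if len(k): print(len(k),np.percentile(k[:,2],[50,98]),np.median(k,0),rect(k[k[:,2]>.235][:,:2])[0] if (k[:,2]>.235).sum()>5 else "")
inc([.565,-.023,.30],frame(-Z,np.array([.7443,.6678,0])))
E
```

```text
576 [0.24229315 0.25160481] [ 0.55654421 -0.03462006  0.24229315] ((562.298095703125, -25.976757049560547), (49.020790100097656, 47.698299407958984), 81.917236328125)
3574 [0.24893176 0.25339268] [ 0.56216834 -0.01822621  0.24893176] ((564.0808715820312, -19.928138732910156), (52.68560028076172, 47.81268310546875), 40.82215118408203)
inc [-0.02, 0.05, 3.95, 0.001, 0.0007, -0.0017] t 15.35 q [-0.06  0.26  1.41  0.    1.47 -0.79] F [-0.7  0.  -1.5] gap 0.072
```

View pics/s4.png

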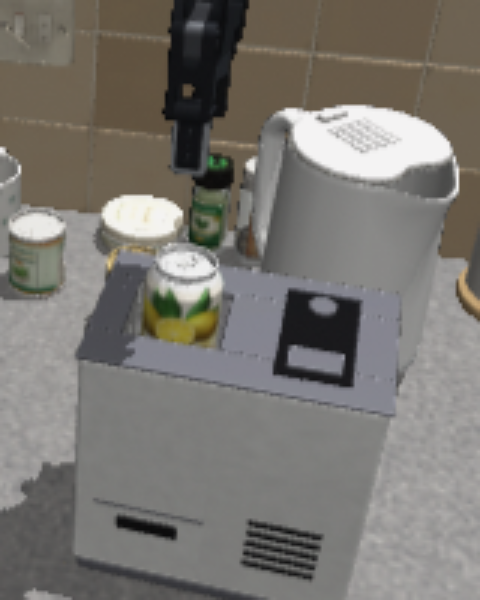

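The can hangs straight in the flap with its top at about z = 0.25. I shut the fingers and turn a quarter turn so the leaves meet the flat finger sides, then push.

Emit:
{"op": "move_arm", "data": {"increments": [[0, 0, 0, 0, 0, 0.4, 0], [0, 0, 0, 0, 0, 0.8, 0], [0, 0, 0, 0, 0, 1.2, 0], [0, 0, 0, 0, 0, 1.57, 0], [0, 0, 0, 0, 0, 1.57, 0], [0, 0, 0, 0, 0, 1.57, 0], [0, 0, 0, 0, 0, 1.57, 0], [0, 0, 1.5, 0, 0, 1.57, 0], [0, 0, 3.5, 0, 0, 1.57, 0], [0, 0, 6, 0, 0, 1.57, 0], [0, 0, 7.4, 0, 0, 1.57, 0], [0, 0, 7.4, 0, 0, 1.57, 0]], "grip_force": 20}}

```text
time_s: 16.85
eef_pos: [0.564, -0.0231, 0.264]
tcp_rot: [0.934, 0.357, -0.001, -0.001]
contact_force: [0.3, -1.0, -0.2]
finger_gap: 0.0003
grasp_force: 0.0
```

```bash
python3 - <<'E'
from h import *
from cell import camera
c=camera("wrist"); cv2.imwrite("pics/w5.png",c["img"])
inc([.5640,-.0225,.25],frame(-Z,np.array([-.6678,.7443,0])))
E
```

```text
inc [-0.0, -0.09, 1.53, -0.0004, 0.0001, 3.1407] t 16.9 q [-0.06  0.29  1.55  0.    1.3   0.78] F [-0.3 -0.7 -0. ] gap 0.0002
```

View pics/w5.png

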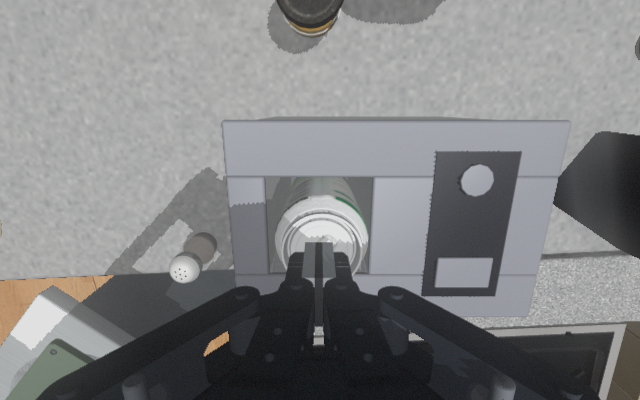

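The wrist view shows the shut fingers over the can's tab end at (320,245), and the keys at (465,272) and (478,180). Now I push down.

Emit:
{"op": "move_arm", "data": {"increments": [[0, 0, 0.7, 0, 0, 0, 0], [0, 0, 1.5, 0, 0, 0, 0], [0, 0, 2.5, 0, 0, 0, 0], [0, 0, 3.5, 0, 0, 0, 0], [0, 0, 4.5, 0, 0, 0, 0]]}}

```text
time_s: 17.52
eef_pos: [0.5647, -0.0232, 0.2199]
tcp_rot: [0.934, 0.357, 0.0, 0.0]
contact_force: [0.6, 0.4, 1.3]
finger_gap: -0.0
grasp_force: 0.2
```

Emit:
{"op": "move_arm", "data": {"increments": [[0, 0, 0.8, 0, 0, 0, 0], [0, 0, 1.6, 0, 0, 0, 0], [0, 0, 2.4, 0, 0, 0, 0], [0, 0, 3.2, 0, 0, 0, 0]]}}

```text
time_s: 18.02
eef_pos: [0.565, -0.0232, 0.1884]
tcp_rot: [0.934, 0.357, 0.001, 0.0]
contact_force: [-0.6, 1.5, 2.7]
finger_gap: 0.0
grasp_force: 1.1
```

Emit:
{"op": "move_arm", "data": {"increments": [[0, 0, 0.5, 0, 0, 0, 0], [0, 0, 1.0, 0, 0, 0, 0], [0, 0, 1.4, 0, 0, 0, 0], [0, 0, 1.4, 0, 0, 0, 0]]}}

```text
time_s: 18.52
eef_pos: [0.5647, -0.0232, 0.1743]
tcp_rot: [0.934, 0.357, 0.0, 0.0]
contact_force: [1.5, -0.9, -0.7]
finger_gap: -0.0002
grasp_force: 2.4
```

Emit:
{"op": "move_arm", "data": {"increments": [[0, 0, 0.3, 0, 0, 0, 0], [0, 0, 0.6, 0, 0, 0, 0], [0, 0, 0.6, 0, 0, 0, 0]]}}

```text
time_s: 18.9
eef_pos: [0.5652, -0.022, 0.1711]
tcp_rot: [0.934, 0.357, 0.002, -0.0]
contact_force: [-3.4, 5.2, 11.9]
finger_gap: 0.0
grasp_force: 1.0
```

Emit:
{"op": "move_arm", "data": {"increments": [[0, 0, -0.5, 0, 0, 0, 0], [0, 0, -2, 0, 0, 0, 0], [0, 0, -4, 0, 0, 0, 0], [0, 0, -7, 0, 0, 0, 0], [0, 0, -11, 0, 0, 0, 0], [0, 0, -15, 0, 0, 0, 0], [0, 0, -15, 0, 0, 0, 0], [0, 0, -15, 0, 0, 0, 0]]}}

```text
time_s: 19.9
eef_pos: [0.5642, -0.0233, 0.3177]
tcp_rot: [0.934, 0.357, -0.0, -0.0]
contact_force: [0.2, -0.4, 0.3]
finger_gap: 0.0
grasp_force: 0.0
```

```bash
cat > key.py <<'E'
from h import *
from cell import camera
import sys
th=np.deg2rad(41.9);ex=np.array([np.cos(th),np.sin(th)]);ey=np.array([-ex[1],ex[0]]);c0=np.array([.5645,-.0225])
for n in("wrist","scene","top"):
    c=camera(n); np.savez(n+sys.argv[1]+".npz",**c); W=pts(c)
    P=np.dstack([(W[...,:2]-c0)@ex,(W[...,:2]-c0)@ey]); z=W[...,2]; g=c["img"].max(-1)
    l=(abs(P[...,0])<.028)&(abs(P[...,1])<.028); k=z[l]; print(n,"port z pct",np.nanpercentile(k,[2,25,50,75,98]).round(3) if len(k) else "")
    film=(abs(P[...,0])<.06)&(abs(P[...,1]+.095)<.04)&(abs(z-.211)<.012)
    dark=(film&(g<90)).astype(np.uint8); 
    cs,_=cv2.findContours(dark,cv2.RETR_CCOMP,cv2.CHAIN_APPROX_NONE)
    for q in cs:
        if cv2.contourArea(q)>60:
            w=ray(c,q[:,0],.212)[:,:2]; (cx,cy),(a,b),r=cv2.minAreaRect(np.float32(w*1000)); print("  contour",round(cx,1),round(cy,1),round(a),round(b),round(r))
E
python3 key.py 6; python3 - <<'E'
from h import *
c=load("scene6.npz"); w=load("wrist6.npz")
cv2.imwrite("pics/c6.png",np.hstack([cv2.resize(c["img"][170:310,330:470],(300,300)),cv2.resize(w["img"],(480,300))]))
E
```

```text
wrist port z pct [0.205 0.349 0.373 0.392 0.404]
  contour 624.5 -94.7 92 50 42
  contour 604.3 -114.4 24 38 42
scene port z pct [0.203 0.332 0.387 0.421 0.569]
  contour 623.1 -96.8 99 50 42
  contour 603.8 -115.0 29 39 42
top port z pct [0.204 0.645 0.66  0.663 0.665]
```

View pics/c6.png

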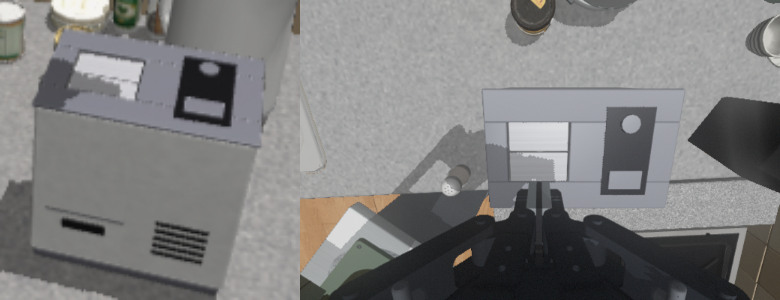

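Can is inside and both leaves are shut (left crop (105,75)). The start key is at (0.604, -0.115).

```bash
python3 -c "
from h import *
inc([.604,-.1147,.2345],frame(-Z,np.array([.6678,-.7443,0])))"
```

```text
inc [-3.12, 9.49, 8.25, -0.0014, 0.0012, -0.0009] t 20.05 q [-0.06  0.27  1.45  0.    1.42  0.78] F [-0.3  0.1  0.1] gap 0.0
```

Emit:
{"op": "move_arm", "data": {"increments": [[-1.6, 4.8, 0, 0, 0, 0, 0], [-3.1, 9.5, 0, 0, 0, 0, 0], [-3.1, 9.5, 2, 0, 0, 0, 0], [-3.1, 9.5, 5, 0, 0, 0, 0], [-3.1, 9.5, 7.5, 0, 0, 0, 0], [-3.1, 9.5, 8.2, 0, 0, 0, 0], [-3.1, 9.5, 8.2, 0, 0, 0, 0]]}}

```text
time_s: 20.92
eef_pos: [0.605, -0.1146, 0.2363]
tcp_rot: [0.934, 0.357, 0.0, -0.0]
contact_force: [-0.6, 0.4, 0.5]
finger_gap: -0.0
grasp_force: 0.0
```

```bash
python3 -c "
from h import *
inc([.604,-.1147,.2255],frame(-Z,np.array([.6678,-.7443,0])))"
```

```text
inc [-0.08, -0.06, 1.08, -0.0001, -0.0004, -0.0009] t 20.93 q [-0.21  0.39  1.48  0.    1.28  0.63] F [-0.6  0.4  0.5] gap -0.0
```

Emit:
{"op": "move_arm", "data": {"increments": [[0, 0, 0.5, 0, 0, 0, 0], [0, 0, 0.9, 0, 0, 0, 0], [0, 0, 1.1, 0, 0, 0, 0], [0, 0, 1.2, 0, 0, 0, 0], [0, 0, 1.2, 0, 0, 0, 0]]}}

```text
time_s: 21.55
eef_pos: [0.6051, -0.1146, 0.2248]
tcp_rot: [0.934, 0.357, 0.001, 0.0]
contact_force: [0.9, 0.0, 0.4]
finger_gap: -0.0
grasp_force: 0.0
```

Emit:
{"op": "move_arm", "data": {"increments": [[0, 0, 0.1, 0, 0, 0, 0], [0, 0, 0.2, 0, 0, 0, 0], [0, 0, 0.2, 0, 0, 0, 0]]}}

```text
time_s: 21.92
eef_pos: [0.6052, -0.1147, 0.2233]
tcp_rot: [0.934, 0.357, 0.001, 0.0]
contact_force: [-1.5, 0.1, 2.3]
finger_gap: -0.0001
grasp_force: 1.8
```

Emit:
{"op": "move_arm", "data": {"increments": [[0, 0, 0.1, 0, 0, 0, 0], [0, 0, 0.2, 0, 0, 0, 0], [0, 0, 0.2, 0, 0, 0, 0]]}}

```text
time_s: 22.3
eef_pos: [0.6052, -0.1147, 0.223]
tcp_rot: [0.934, 0.357, 0.002, 0.001]
contact_force: [-3.0, 0.2, 10.9]
finger_gap: -0.0001
grasp_force: 5.6
```

Force is 10.9 N, so I hold for half a second and then lift.

Emit:
{"op": "move_arm", "data": {"increments": [[0, 0, 0.02, 0, 0, 0, 0], [0, 0, 0.02, 0, 0, 0, 0], [0, 0, 0.02, 0, 0, 0, 0]]}}

```text
time_s: 22.68
eef_pos: [0.6052, -0.1147, 0.223]
tcp_rot: [0.934, 0.357, 0.002, 0.001]
contact_force: [-3.3, 1.0, 12.2]
finger_gap: 0.0001
grasp_force: 5.9
```

Emit:
{"op": "move_arm", "data": {"increments": [[0, 0, -0.5, 0, 0, 0, 0], [0, 0, -3, 0, 0, 0, 0], [0, 0, -7, 0, 0, 0, 0], [0, 0, -12, 0, 0, 0, 0], [0, 0, -16, 0, 0, 0, 0], [0, 0, -16, 0, 0, 0, 0], [0, 0, -16, 0, 0, 0, 0]]}}

```text
time_s: 23.55
eef_pos: [0.6046, -0.1146, 0.3791]
tcp_rot: [0.934, 0.357, -0.0, -0.0]
contact_force: [-0.0, 0.1, -0.4]
finger_gap: 0.0003
grasp_force: 0.0
```

```bash
python3 key.py 7; python3 - <<'E'
from h import *
from cell import sensors
s=sensors.get_state(); print(s["time_s"],s["eef_pos"],s["contact_force"])
c=load("scene7.npz"); w=load("wrist7.npz")
cv2.imwrite("pics/c7.png",np.hstack([cv2.resize(c["img"],(480,300)),cv2.resize(w["img"],(320,300))]))
E
```

```text
wrist port z pct [0.204 0.206 0.206 0.207 0.208]
  contour 586.5 -115.1 7 27 42
scene port z pct [0.203 0.204 0.204 0.205 0.206]
  contour 615.0 -94.5 107 64 42
  contour 603.5 -114.9 29 39 41
top port z pct [0.202 0.206 0.211 0.703 0.727]
23.7 [ 0.60448151 -0.11456976  0.37856284] [ 1.00627544 -0.72839408  0.0077736 ]
```

View pics/c7.png

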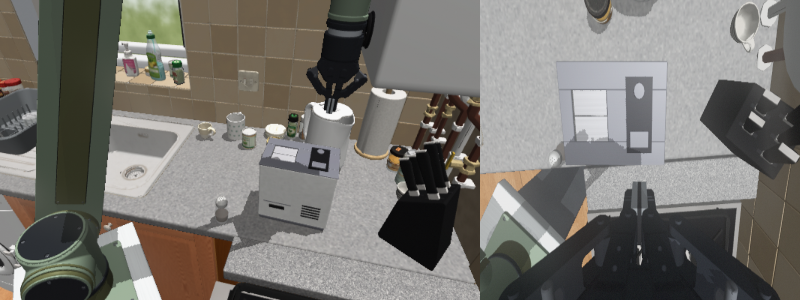

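The flap is shut (leaves at z = 0.204), the arm is clear, and everything else is where it was.

```bash
python3 -c "
from cell import job
print(job.finish_job())"
```

```text
the job is handed in; nothing more can be done
None
```

I stood the can up and let go of it, then pushed it base first through the flap, which shut over it. I held the start key at about 11–12 N for roughly half a second and handed the job in at about 24 s; no verdict came back.

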